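# Park the saucepan lid on its lid stand

### The job

Uncover the saucepan: take its lid off by the loop handle and stand it on edge in the wire lid stand, the rim down in both hooks, the handle facing out to the front of the stand and the lid leaning back on the folding prop. Set it down gently, lean it back until it rests on the prop before you let go so that it does not drop or clatter, and neither press hard on the stand nor shift it, the saucepan or the things around.

Things in the scene. Friction and masses are not known exactly. Their poses are not given: they have to be found in the camera images.
- lid: Round steel lid, 166 mm across, 0.22 to 0.45 kg, at first flat on the saucepan. Origin: centre of the underside of its edge; z points out of the handle side. Edge plate z 0 to 4 mm; low crown up to z = 10 mm; below, a locating step 120 mm across and 4 mm deep sits loosely in the pan's mouth. The same when half turned about z.
- lid_handle (a point): Middle of the lid's wire loop handle, 50 mm from the lid's origin along its z; axes as the lid. Straight round bar 10 mm thick and 54 mm long along the lid's y, 35 mm free beneath, legs at y = +-37 mm. It can be taken tilted, fingers closing along the lid's x; it turns between the fingers if forced.
- stand: Steel lid stand, 0.9 kg, loose: slides if pushed with 5 to 8 N. Its x points to the back (the way the lid leans; roughly to the robot's right), z up; origin at its underside. Drip tray 12 mm high, x -65 to +85, y +-75 mm. Two J hooks of 6 mm wire at y = +-38 mm carry the rim; their front fingers rise at x = -55 mm, with 9 mm balls up to z = 42 mm.
- stand_slot (a point): Middle of the slot for the rim, level with the hook bottoms, at x = -42.5, y = 0, z = 17 mm of the stand; axes as the stand. The slot is open 9 mm to front and back of it, 8 at the balls. The lid's lowest rim hangs 9 mm below the hook bottoms, so the seated lid's centre lies 74 mm up its slope from them; it then leans 12 to 43 degrees back from upright.
- prop_hinge (a point): Middle of the prop's hinge line (along y), fixed on the stand at x = -30, z = 14 mm; axes as the stand, not turning with the prop. The prop is a frame of 6 mm wire, 102 mm wide, with a level top bar 105 mm from the hinge. It leans back 12 to 38 degrees from upright, set anew each time, very stiff; its angle is not reported: feel for it.
- saucepan: Steel saucepan, 0.75 kg, loose; rim 99 mm high, 160 mm across, centre of its mouth at x = 83.5, y = -38.5 mm in its own frame; origin at its underside, z up. Its long handle runs to the front left, clear below the lid, up to 112 mm high at its end.
- kettle: Whistling kettle, 183 x 232 x 230 mm with its loop handle, bystander at the back left. Origin at the centre of its underside.
- oil_bottle: Small oil bottle, 40 mm thick, 146 mm high, bystander on the counter to the right. Origin at the centre of its underside.
- jar_tall: Spice jar with black cap, 40 mm thick, 128 mm high, bystander on the counter to the right. Origin at the centre of its underside.
- jar_short: Short spice jar, 40 mm thick, 71 mm high, bystander on the range near its front right corner. Origin at the centre of its underside.

How it is judged:
By the outcome, as a careful person would: the job done as asked, in the order asked, and still so for the second after the job is handed in, with the robot touching nothing.
It also fails if it takes over 72 s, if anything falls off the work surface, if the arm or the gripper's body presses on something with over 40 N, if the wrist force passes 120 N, or if a joint passes its speed limit or range.

### The arm

A 6-joint arm with a two-finger parallel gripper is mounted at the origin on a cart in front of the work surface, level with it; the furniture and walls round the work are solid. World frame = base frame: x ahead of the robot, y to its left, z up, the work surface at z = 0. Lengths are in m, angles in rad, forces in N, time in s.
With the tool pointing down it reaches from about 0.325 to 0.775 m from the base axis. Payload 5.5 kg.
Tool frame: the origin (TCP) lies between the finger pads; the fingertips stand 8 mm ahead of it and the grasp point (between the pads) lies 11 mm behind it (tcp_to_tips is the distance from the TCP to the fingertips, in m); z points along the fingers, y is the direction in which the jaws open and shut (so a half turn about z gives the same grasp; the last joint's range is limited). The gripper opens to 88 mm and grips with 3 to 60 N. Pads are 20 mm wide; open, the fingers measure 115 mm over their backs; the gripper's body (75 mm by 178 mm) begins 61 mm behind the grasp point.
Start: joints at [-1.184, 0.091, 1.231, -0, 1.82, -0.057], TCP at [0.258, -0.542, 0.231] pointing down, gripper open.
Joint ranges: [-2.87, 2.87], [-0.86, 2.18], [0.17, 2.46], [-1.51, 4.65], [0.06, 2.69], [-2.65, 2.65]. Speed limits (rad/s): [2.57, 2.57, 3.01, 3.14, 3.14, 3.14].

### API

Orientations are given as a unit quaternion [w, x, y, z].
In Python, from bench import * gives the robot as it stands. Calls block until the motion is done:
- move_to(position, orientation): joint-space move of the TCP to a pose.
- move_l(position, speed=0.15, orientation=None): straight line of the TCP; orientation=None keeps the orientation; speed is the mean speed in m/s.
- movej(angles): joint-space move.
- gripper_open() and close(): open the fingers fully, or close them until they stop; the grip force is fixed at half the most.
- hold(seconds).
- inverse_kinematics(position, orientation): joint angles nearest the present ones, or None.
- state(): the state.
- get_image(name): name is "scene" or "top"; returns a dict with "frame" (480x640x3 uint8, blue, green, red), "depth" (480x640 float32, m along the optical axis (not along the pixel's ray), 0 where there is no reading), "camera_matrix" (3x3 intrinsics, pixels), "view" (4x4, takes a point from world to camera coordinates). Camera axes: x right, y up, looking along -z (the intrinsics and any distortion apply to the point x, -y, -z); pixel columns grow to the right and rows downward; lengths in m; the calibration is good to about 2 mm. A picture is of the moment at which its call begins.
A pose or a line that the arm cannot do raises IKError and nothing moves.
- job_done(): hands the job in, once; it reports no verdict.
The state is a dict: "time": time; "joint_pos": joint angles; "dq": joint speeds; "joint_torque": joint torques, N m; "ee_pos": TCP position; "ee_rot": TCP orientation; "ft_force": force on the tool from outside, world axes, zero at the start; "moment": the same for the moment, N m; "finger_gap": finger opening in m.
Only numpy, scipy, OpenCV 4.12 (cv2) and the standard library are available. Lean on these libraries where they do the work, as an engineer would, in place of code of your own. Each camera call takes 0.05 s, during which the arm holds its last target. There are 200 camera calls.

## Working session

There is one attempt and no reset: what is moved stays moved. The work goes in short steps, each a Python script; the robot and the scene stay as the last script left them, time stands still between calls to the robot, and variables do not carry over. Pictures are saved under pics/ and viewed, about 8 in all and at most 12, crops included, and the job is handed in when it is done.

```bash
ls; mkdir -p pics; cat > h.py <<'E'
from bench import *
import numpy as np, cv2
def cloud(im):
    d=im["depth"]; K=np.array(im["camera_matrix"]); v,u=np.mgrid[:480,:640]
    x=(u-K[0,2])/K[0,0]*d; y=(v-K[1,2])/K[1,1]*d
    P=np.stack([x,-y,-d,np.ones_like(d)],-1)@np.linalg.inv(np.array(im["view"])).T
    P=P[...,:3]; P[d<=0]=np.nan
    return P
E
python3 - <<'E'
from h import *
ims=[get_image(n) for n in("scene","top")]
for n,i in zip(("scene","top"),ims):
    cv2.imwrite(f"pics/{n}0.png",i["frame"]); print(n,np.array(i["camera_matrix"]).round(1).tolist(),np.linalg.inv(i["view"])[:3,:].round(3).tolist(),[k for k in i])
    np.save(f"{n}0.npy",cloud(i))
s=state();print({k:np.round(v,3).tolist() for k,v in s.items()})
E
```

```text
pics
scene [[475.4, 0.0, 328.5], [0.0, 475.4, 245.6], [0.0, 0.0, 1.0]] [[-0.201, 0.484, -0.851, -0.423], [-0.979, -0.088, 0.182, 0.209], [0.014, 0.87, 0.492, 0.653]] ['frame', 'depth', 'camera_matrix', 'view']
top [[468.1, 0.0, 323.4], [0.0, 468.1, 234.6], [0.0, 0.0, 1.0]] [[0.013, 0.993, -0.118, 0.399], [-1.0, 0.011, -0.02, -0.025], [-0.019, 0.118, 0.993, 1.153]] ['frame', 'depth', 'camera_matrix', 'view']
{'time': 0.1, 'joint_pos': [-1.184, 0.092, 1.232, -0.0, 1.82, -0.057], 'dq': [0.0, -0.001, -0.0, 0.001, 0.001, 0.002], 'joint_torque': [0.003, -44.786, -40.757, 0.07, 0.028, -0.0], 'ee_pos': [0.258, -0.542, 0.23], 'ee_rot': [-0.001, 0.975, 0.22, -0.0], 'ft_force': [0.526, -0.396, 1.02], 'moment': [0.003, 0.002, 0.018], 'finger_gap': 0.088}
```

View pics/top0.png

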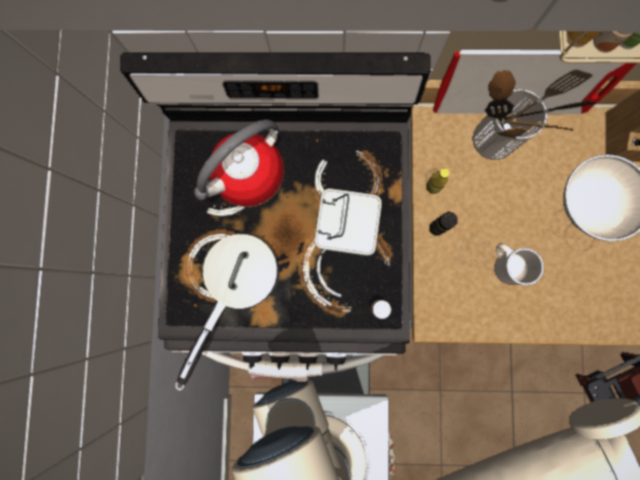

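View pics/scene0.png

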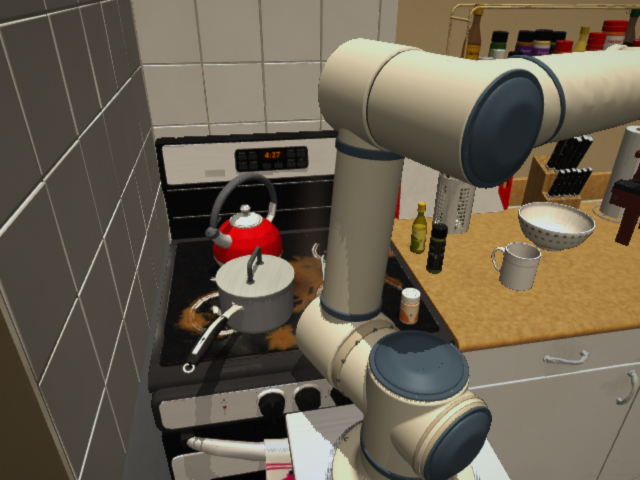

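The top view shows the lid at about (240,270) with its handle from (243,255) to (234,287). The stand is at about (348,221), with its hooks and prop on the left side. The short jar is at (381,309) and the kettle at (245,170). Next I measure with depth.

```bash
python3 - <<'E'
from h import *
P=np.load("top0.npy"); S=np.load("scene0.npy"); im=cv2.imread("pics/top0.png")
for n,C in(("top",P),("scene",S)):
    m=(np.abs(C[...,2]-.145)<.05)&(np.hypot(C[...,0]-.4,C[...,1]-.14)<.25)
    Q=C[m]; print(n,m.sum(),np.histogram(Q[:,2],20))
for uv in((240,270),(255,290),(348,220),(372,220),(300,200),(243,255),(235,287),(240,270),(381,309)): print(uv,P[uv[1],uv[0]].round(3))
c=cv2.resize(im[180:260,300:395],None,fx=8,fy=7.5,interpolation=cv2.INTER_CUBIC); 
d=P[180:260,300:395,2]; h=cv2.applyColorMap(np.clip(np.nan_to_num(d)/.13*255,0,255).astype(np.uint8),cv2.COLORMAP_JET)
h=cv2.resize(h,(400,340),interpolation=cv2.INTER_NEAREST)
cv2.imwrite("pics/c1.png",np.hstack([cv2.resize(c,(400,340)),h]))
# tray
m=(P[...,2]>.006)&(P[...,2]<.02);m[:180]=0;m[262:]=0;m[:,:300]=0;m[:,395:]=0
Q=P[m];print(m.sum(),np.median(Q,0),cv2.minAreaRect(Q[:,:2].astype(np.float32)*1000))
m=(P[...,2]>.025);m[:180]=0;m[262:]=0;m[:,:300]=0;m[:,395:]=0
Q=P[m];print(len(Q));print(Q[::3].round(3).tolist())
E
```

```text
top 5752 (array([ 172, 1442, 2783,  463,   46,   30,   34,   37,   22,   17,   44,
        129,   69,   39,   43,   49,   68,   79,   79,  107]), array([0.09503978, 0.10003771, 0.10503564, 0.11003357, 0.1150315 ,
       0.12002944, 0.12502737, 0.1300253 , 0.13502323, 0.14002116,
       0.1450191 , 0.15001703, 0.15501496, 0.16001289, 0.16501082,
       0.17000876, 0.17500669, 0.18000462, 0.18500255, 0.19000049,
       0.19499842]))
scene 4015 (array([ 215, 1031, 1969,  231,   40,   49,   50,   39,   27,   32,   42,
         98,   19,   19,   20,   22,   27,   25,   29,   31]), array([0.09500667, 0.10000192, 0.10499717, 0.10999242, 0.11498767,
       0.11998292, 0.12497818, 0.12997343, 0.13496868, 0.13996393,
       0.14495918, 0.14995443, 0.15494968, 0.15994493, 0.16494019,
       0.16993544, 0.17493069, 0.17992594, 0.18492119, 0.18991644,
       0.19491169]))
(240, 270) [0.441 0.181 0.112]
(255, 290) [0.397 0.147 0.107]
(348, 220) [ 0.571 -0.062  0.009]
(372, 220) [ 0.572 -0.121  0.008]
(300, 200) [0.622 0.058 0.001]
(243, 255) [0.471 0.167 0.153]
(235, 287) [0.403 0.191 0.109]
(240,
[... 1067 characters left out ...]
 -0.052, 0.114], [0.559, -0.052, 0.117], [0.557, -0.052, 0.117], [0.555, -0.052, 0.118], [0.553, -0.052, 0.116], [0.551, -0.052, 0.115], [0.548, -0.052, 0.118], [0.544, -0.048, 0.116], [0.541, -0.048, 0.115], [0.539, -0.048, 0.116], [0.537, -0.048, 0.117], [0.535, -0.048, 0.112], [0.542, 0.006, 0.039], [0.539, 0.01, 0.042], [0.539, 0.003, 0.038], [0.53, -0.05, 0.113], [0.536, 0.006, 0.043], [0.528, -0.05, 0.114], [0.526, -0.048, 0.115], [0.524, -0.046, 0.112], [0.525, -0.035, 0.083], [0.522, -0.041, 0.104], [0.527, -0.023, 0.045], [0.524, -0.03, 0.07], [0.521, -0.037, 0.093], [0.521, -0.044, 0.101], [0.524, -0.023, 0.046], [0.522, -0.03, 0.067], [0.52, -0.037, 0.084], [0.522, -0.023, 0.042]]
```

View pics/c1.png

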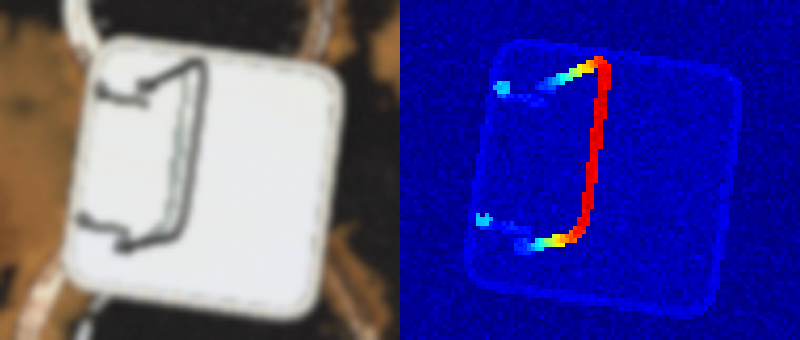

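The crop shows the stand tray, two hook balls on the left (about z 40 mm), and the prop bar as the red line at about z 117 mm. The prop is therefore about 20° back. Next I fit the poses numerically.

```bash
cat >> h.py <<'E'
from scipy.spatial.transform import Rotation as R
def plane_hit(im,uv,z):
    K=np.array(im["camera_matrix"]);T=np.linalg.inv(np.array(im["view"]))
    uv=np.asarray(uv,float); d=np.stack([(uv[:,0]-K[0,2])/K[0,0],-(uv[:,1]-K[1,2])/K[1,1],-np.ones(len(uv))],-1)@T[:3,:3].T
    return T[:3,3]+d*((z-T[2,3])/d[:,2])[:,None]
E
python3 - <<'E'
from h import *
im=get_image("top"); P=cloud(im); f=im["frame"]; S=np.load("scene0.npy")
# tray
g=f.min(2).astype(int); m=np.zeros((480,640),np.uint8); m[180:262,305:392]=(g[180:262,305:392]>150)
m=cv2.morphologyEx(m,cv2.MORPH_CLOSE,np.ones((15,15))); 
n,l,st,_=cv2.connectedComponentsWithStats(m); m=(l==1+st[1:,4].argmax()).astype(np.uint8)
m=cv2.morphologyEx(m,cv2.MORPH_OPEN,np.ones((9,9)))
c=max(cv2.findContours(m,0,cv2.CHAIN_APPROX_NONE)[0],key=len)[:,0]
H=plane_hit(im,c,.011); r=cv2.minAreaRect((H[:,:2]*1000).astype(np.float32)); print("tray",r)
sub=P[180:262,305:392].reshape(-1,3)
bar=sub[sub[:,2]>.109]; 
q=np.median(bar,0); k=np.polyfit(bar[:,0],bar[:,1],1); print("bar mid",(bar.min(0)+bar.max(0))/2,q,"len",np.ptp(bar[:,0]),"angle",np.degrees(np.arctan(k[0])), "y at .57",np.polyval(k,.57))
ball=sub[(sub[:,2]>.035)&(sub[:,1]>-.015)]
for a in(ball[ball[:,0]>.577],ball[ball[:,0]<.577]): print("ball",len(a),a.mean(0),a.max(0))
# lid
for n,C in(("top",P),("scene",S)):
    Q=C.reshape(-1,3); h=Q[(Q[:,2]>.144)&(Q[:,2]<.162)&(np.hypot(Q[:,0]-.44,Q[:,1]-.178)<.05)]
    u,s,v=np.linalg.svd(h[:,:2]-h[:,:2].mean(0)); t=(h[:,:2]-h[:,:2].mean(0))@v[0]
    print(n,"handle",len(h),h.mean(0),h[:,:2].mean(0)+v[0]*(t.min()+t.max())/2,"len",np.ptp(t),"ang",np.degrees(np.arctan2(v[0,1],v[0,0]))%180, "top z",np.percentile(h[:,2],[50,90]))
L=np.zeros((480,640),np.uint8); dm=(P[...,2]>.095)&(P[...,2]<.12)&(np.hypot(P[...,0]-.44,P[...,1]-.18)<.092); L[dm]=1
L=cv2.morphologyEx(L,cv2.MORPH_CLOSE,np.ones((9,9)));L=cv2.morphologyEx(L,cv2.MORPH_OPEN,np.ones((21,21)))
c=max(cv2.findContours(L,0,cv2.CHAIN_APPROX_NONE)[0],key=len)[:,0]
H=plane_hit(im,c,.102)[:,:2]; print("lid circ",cv2.minEnclosingCircle(H.astype(np.float32)), H.mean(0))
K=P[(P[...,2]>.03)&(P[...,0]>.5)&(P[...,1]>.04)&(P[...,0]<.8)&(P[...,2]<.3)]; 
print("kettle",K.min(0),K.max(0)); 
for lo in np.arange(.03,.26,.03):
    k=K[(K[:,2]>lo)&(K[:,2]<lo+.03)]; print(lo.round(2),len(k),k.min(0).round(3) if len(k) else 0,k.max(0).round(3) if len(k) else 0)
np.save("kettle.npy",K)
E
```

```text
tray ((550.8827514648438, -52.42512512207031), (162.113525390625, 186.52658081054688), 82.4644775390625)
bar mid [ 0.56829296 -0.05200286  0.11652789] [ 0.56917126 -0.05394779  0.11635909] len 0.09328779887270455 angle -7.745630392339238 y at .57 -0.05357163807317155
ball 10 [ 0.61427015 -0.00243601  0.04240821] [0.61677137 0.00193663 0.04405349]
ball 10 [0.53890792 0.00760593 0.04194753] [0.54141523 0.01049373 0.04494753]
top handle 173 [0.43978333 0.18308682 0.1522709 ] [0.4398467  0.18306506] len 0.07891938150533405 ang 161.04656270861932 top z [0.15260365 0.15546569]
scene handle 114 [0.42977494 0.18547459 0.15139714] [0.43553067 0.18339067] len 0.07840706283451415 ang 160.09666903702544 top z [0.15232525 0.15423542]
lid circ ((0.44022247195243835, 0.1836589276790619), 0.08302053809165955) [0.43996308 0.1837559 ]
kettle [0.50003411 0.09934278 0.03001203] [0.79998555 0.416981   0.29997629]
0.03 991 [0.5   0.099 0.03 ] [0.8   0.416 0.06 ]
0.06 1877 [0.5   0.103 0.06 ] [0.8   0.415 0.09 ]
0.09 2943 [0.5   0.103 0.09 ] [0.8   0.416 0.12 ]
0.12 1264 [0.501 0.102 0.12 ] [0.8   0.416 0.15 ]
0.15 872 [0.5   0.105 0.15 ] [0.799 0.416 0.18 ]
0.18 1204 [0.5   0.115 0.18 ] [0.8   0.416 0.21 ]
0.21 1726 [0.5   0.137 0.21 ] [0.8   0.416 0.24 ]
0.24 1101 [0.5  0.41 0.24] [0.8   0.416 0.27 ]
```

```bash
cat >> h.py <<'E'
LID0=np.array([.440,.1836,.099]); YAW0=np.radians(-19.3)   # lid y direction at start
YAWS=np.radians(-7.7); SLOT=np.array([.5747,-.0099,.017])
PHI,PSI,B=np.radians(25),np.radians(0),.004
def lidR(yaw,lean):   # lean: deg back from upright; 90 = flat
    t=np.radians(lean); up=np.array([0,0,1.]); y=np.array([np.cos(yaw),np.sin(yaw),0]); xs=np.cross(y,up)
    z=-np.cos(t)*xs+np.sin(t)*up
    return np.c_[np.cross(y,z),y,z]
def graspR(phi=None,psi=None,flip=1):  # tool axes in the lid frame
    phi=PHI if phi is None else phi; psi=PSI if psi is None else psi
    z=np.array([-np.sin(phi),0,-np.cos(phi)]); x=np.array([0,flip,0.]); 
    M=np.c_[x,np.cross(z,x),z]
    return M@R.from_euler('y',psi).as_matrix()
def tool(c,yaw,lean,G):   # lid origin -> TCP position, quaternion
    Rl=lidR(yaw,lean); Rt=Rl@G; p=np.asarray(c)+Rl[:,2]*.05+Rt[:,2]*B
    q=R.from_matrix(Rt).as_quat(); return p,[q[3],*q[:3]],Rt
def seat(lean,up=0,back=0):  # lid origin when seated (raised by up, back along stand x)
    t=np.radians(lean); xs=np.array([np.sin(YAWS),-np.cos(YAWS),0])
    return SLOT+xs*(back+.074*np.sin(t))+np.array([0,0,.074*np.cos(t)+up])
E
python3 - <<'E'
from h import *
P=cloud(get_image("top")).reshape(-1,3)
P=P[(P[:,2]>.015)&(P[:,2]<.26)&(P[:,0]>.3)&(P[:,0]<.85)&(P[:,1]>.03)&(P[:,1]<.29)]
P=P[np.hypot(P[:,0]-.44,P[:,1]-.1836)>.09]
kt=P[(P[:,2]>.12)&(P[:,0]>.5)]; print("kettle",len(kt),kt.min(0),kt.max(0),np.median(kt,0))
D=np.arange(0,1,.2)[:,None]
drop=np.concatenate([P*[1,1,1-a] for a in np.arange(0,1,.1)])   # columns below seen points
def clear(Rt,p,hx,hy):
    q=(drop-p)@Rt; d=np.maximum(np.abs(q)-[hx,hy,0],0); dz=np.maximum(np.maximum(q[:,2]+.072,-.25-q[:,2]),0)
    return np.sqrt(d[:,0]**2+d[:,1]**2+dz**2).min()
for flip in(1,-1):
  for phi in(20,25,30):
    for psi in(-25,-12,0,12,25):
      G=graspR(np.radians(phi),np.radians(psi),flip); o=[]
      for c,y,l in((LID0,YAW0,90),(LID0+[0,0,.12],YAW0,90),(seat(13,.12),YAWS,13),(seat(13),YAWS,13),(seat(22),YAWS,22)):
        p,q,Rt=tool(c,y,l,G); j=inverse_kinematics(p,q); o.append(None if j is None else np.round(j,1).tolist())
      print(flip,phi,psi,"OK" if all(o) else "--",[a is not None for a in o],"clr",clear(Rt,p,.0375,.089).round(3),clear(Rt,p,.089,.0375).round(3), o[0],o[-1])
E
```

```text
kettle 4790 [0.59826601 0.03000166 0.12000567] [0.81974783 0.28980785 0.25992428] [0.80608677 0.17899806 0.21505327]
1 20 -25 OK [True, True, True, True, True] clr 0.0 0.0 [0.0, -0.1, 1.6, 0.5, 1.9, 1.9] [0.2, 0.7, 1.0, -0.6, 2.2, 2.0]
1 20 -12 OK [True, True, True, True, True] clr 0.0 0.0 [0.0, -0.3, 1.8, 0.4, 1.7, 2.0] [0.3, 0.5, 1.2, -0.7, 2.0, 2.0]
1 20 0 OK [True, True, True, True, True] clr 0.0 0.0 [0.1, -0.4, 1.9, 0.3, 1.5, 2.0] [0.3, 0.3, 1.4, -0.7, 1.8, 2.0]
1 20 12 OK [True, True, True, True, True] clr 0.026 0.019 [0.2, -0.6, 2.0, 0.2, 1.4, 2.1] [0.4, 0.2, 1.6, -0.8, 1.6, 2.1]
1 20 25 OK [True, True, True, True, True] clr 0.037 0.055 [0.3, -0.8, 2.2, -0.0, 1.2, 2.3] [0.4, 0.0, 1.8, -0.9, 1.4, 2.1]
1 25 -25 OK [True, True, True, True, True] clr 0.0 0.0 [-0.0, -0.1, 1.7, 0.5, 1.9, 1.8] [0.2, 0.6, 1.0, -0.6, 2.2, 1.9]
1 25 -12 OK [True, True, True, True, True] clr 0.0 0.0 [-0.0, -0.3, 1.8, 0.5, 1.7, 1.9] [0.3, 0.5, 1.2, -0.6, 2.0, 2.0]
1 25 0 OK [True, True, True, True, True] clr 0.001 0.007 [0.0, -0.5, 1.9, 0.4, 1.5, 2.0] [0.3, 0.3, 1.4, -0.7, 1.8, 2.0]
1 25 12 OK [True, True
[... 1889 characters left out ...]
rue, True, True, True] clr 0.0 0.0 [-0.0, -0.1, 1.7, 0.5, 1.9, -1.3] [0.2, 0.6, 1.0, -0.6, 2.2, -1.2]
-1 30 -25 -- [False, False, True, True, True] clr 0.048 0.076 None [0.4, -0.1, 1.8, -0.8, 1.4, -1.1]
-1 30 -12 OK [True, True, True, True, True] clr 0.039 0.047 [0.1, -0.7, 2.1, 0.4, 1.3, -1.1] [0.3, 0.1, 1.6, -0.7, 1.6, -1.1]
-1 30 0 OK [True, True, True, True, True] clr 0.013 0.025 [-0.0, -0.5, 2.0, 0.5, 1.5, -1.3] [0.3, 0.3, 1.4, -0.6, 1.8, -1.2]
-1 30 12 OK [True, True, True, True, True] clr 0.0 0.012 [-0.1, -0.3, 1.8, 0.6, 1.7, -1.3] [0.2, 0.4, 1.2, -0.5, 1.9, -1.2]
-1 30 25 OK [True, True, True, True, True] clr 0.0 0.01 [-0.1, -0.1, 1.7, 0.6, 1.8, -1.4] [0.2, 0.6, 1.0, -0.5, 2.2, -1.2]
```

```bash
sed -i 's/^PHI,PSI,B=.*/PHI,PSI,B=np.radians(25),np.radians(-12),.003/' h.py; echo 'G=graspR(flip=-1)
def st(tag=""):
    s=state(); print(tag,round(s["time"],2),"F",np.round(s["ft_force"],1),"M",np.round(s["moment"],2),"gap",round(s["finger_gap"],4),"p",np.round(s["ee_pos"],4)); return s' >> h.py
python3 - <<'E'
from h import *
p,q,Rt=tool(LID0,YAW0,90,G); pre=p-Rt[:,2]*.09
print(p,pre); st()
move_to(pre+[.0,-.12,.08],q); st(); move_to(pre,q); st()
move_l(p,.1); st("at")
for n in("scene","top"):
    i=get_image(n); f=i["frame"]; v,u={"scene":(180,160),"top":(190,180)}[n]; cv2.imwrite(f"pics/g_{n}.png",cv2.resize(f[v:v+150,u:u+180],(400,333)))
cv2.imwrite("pics/g.png",np.hstack([cv2.imread("pics/g_scene.png"),cv2.imread("pics/g_top.png")]))
E
```

```text
[0.44099857 0.1845643  0.14634049] [0.4110415  0.15563529 0.22612574]
 0.2 F [-0.   0.5  0. ] M [-0.05  0.01 -0.01] gap 0.0878 p [ 0.2575 -0.5417  0.2299]
 2.34 F [-1.  -0.1  0.3] M [-0.12  0.05  0.03] gap 0.0876 p [0.4112 0.0352 0.306 ]
 2.98 F [-0.7  0.6  1.1] M [-0.14 -0.04  0.02] gap 0.0875 p [0.4112 0.1553 0.2267]
at 4.03 F [ 0.5  0.5 -0.1] M [-0.09  0.   -0.04] gap 0.0875 p [0.4413 0.1844 0.1472]
```

View pics/g.png

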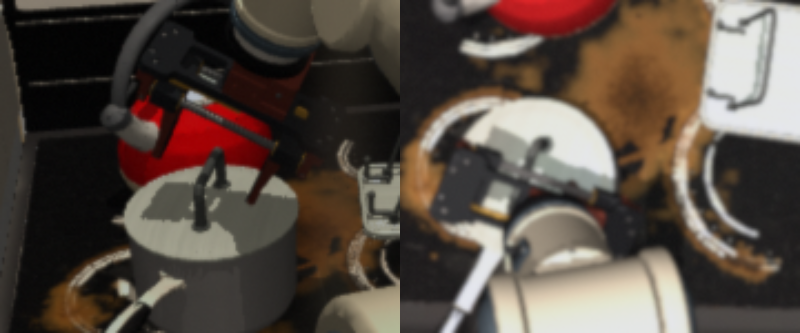

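The handle bar lies between the open fingers (left view: bar at about (215,180), fingers on either side). I close, lift and check.

```bash
python3 - <<'E'
from h import *
p,q,Rt=tool(LID0,YAW0,90,G)
close(); st("closed"); hold(.2)
for dz,v in((.006,.03),(.03,.06),(.14,.15)):
    move_l(p+[0,0,dz],v); st(f"lift {dz}")
hold(.3); s=st()
im=get_image("scene"); C=cloud(im); np.save("lift.npy",C); cv2.imwrite("pics/lift.png",im["frame"])
L=LID0+[0,0,.14]
m=(np.linalg.norm((C-L)[...,:2],axis=-1)<.08)&(np.abs(C[...,2]-L[2])<.03)
Q=C[m]; 
for _ in range(4):
    c=Q.mean(0); n=np.linalg.svd(Q-c,full_matrices=False)[2][2]; n*=np.sign(n[2]); r=(Q-c)@n; Q=Q[np.abs(r)<max(2*r.std(),.003)]
print(len(Q),c,n,"tilt",np.degrees(np.arccos(n[2])))
E
```

```text
closed 5.32 F [ 0.7  1.5 -0.9] M [ 0.1  -0.1   0.09] gap 0.0087 p [0.4411 0.1847 0.1465]
lift 0.006 5.87 F [-0.2 -0.2 -3.1] M [-0.28  0.17 -0.01] gap 0.0091 p [0.4408 0.1843 0.1519]
lift 0.03 6.42 F [ 0.7 -0.3 -3.6] M [-0.29  0.23 -0.03] gap 0.0088 p [0.4411 0.1845 0.1768]
lift 0.14 7.3 F [ 0.1 -0.  -3.6] M [-0.28  0.25 -0.02] gap 0.0088 p [0.4408 0.1845 0.2849]
 7.6 F [-1.2  0.2 -4.9] M [-0.29  0.23  0.01] gap 0.0089 p [0.4408 0.1845 0.2856]
1878 [0.42468928 0.184905   0.24535198] [-0.00653627  0.00433208  0.99996925] tilt 0.44929176222585343
```

View pics/lift.png

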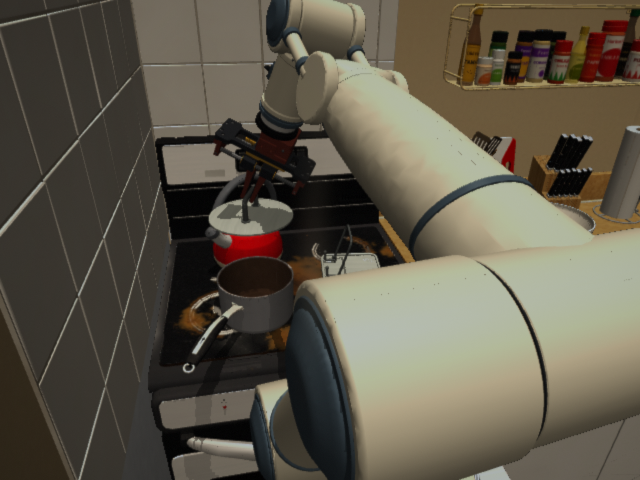

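Lid is held level (0.4° tilt, about 4 N) and the pan stayed in place. Next I check clearance to the kettle, carry the lid over flat, then turn it upright above the stand.

```bash
python3 - <<'E'
from h import *
K=np.load("kettle.npy"); K=K[(np.hypot(K[:,0]-.44,K[:,1]-.1836)>.095)&(K[:,1]<.3)]
K=np.concatenate([K*[1,1,1-a] for a in np.arange(0,1,.1)])
def clear(Rt,p,c,Rl):
    q=(K-p)@Rt; d=np.maximum(np.abs(q)-[.0375,.089,0],0); dz=np.maximum(np.maximum(q[:,2]+.072,-.25-q[:,2]),0)
    l=(K-c)@Rl; ld=np.hypot(np.maximum(np.hypot(l[:,0],l[:,1])-.083,0),l[:,2])
    return [np.sqrt(d[:,0]**2+d[:,1]**2+dz**2).min().round(3),ld.min().round(3)]
A=LID0+[0,0,.14]; Bc=seat(13,.15); path=[]
for t in np.linspace(0,1,5): path.append((A+t*(Bc-A),YAW0+t*(YAWS-YAW0),90))
for l in (70,50,30,13): path.append((seat(l,.15)if l<60 else Bc,YAWS,l))
ok=True
for c,y,l in path:
    p,q,Rt=tool(c,y,l,G); j=inverse_kinematics(p,q); print(np.round(c,3),l,j is not None and np.round(j,2),clear(Rt,p,c,lidR(y,l)))
    ok&=j is not None and min(clear(Rt,p,c,lidR(y,l)))>.008
if ok:
    for k in (4,6,8):
        c,y,l=path[k]; p,q,_=tool(c,y,l,G); move_to(p,q); st(l)
    hold(.3)
    for n in("scene","top"):
        i=get_image(n); np.save(f"up_{n}.npy",cloud(i)); cv2.imwrite(f"pics/up_{n}.png",i["frame"])
    cv2.imwrite("pics/up.png",np.hstack([cv2.resize(cv2.imread(f"pics/up_{n}.png"),(400,300)) for n in("scene","top")]))
E
```

```text
[0.44  0.184 0.239] 90 [ 0.12 -0.62  1.79  0.28  1.58 -1.01] [np.float64(0.245), np.float64(0.121)]
[0.473 0.131 0.239] 90 [-0.05 -0.54  1.74  0.36  1.61 -1.21] [np.float64(0.231), np.float64(0.112)]
[0.506 0.079 0.239] 90 [-0.18 -0.42  1.66  0.42  1.65 -1.39] [np.float64(0.225), np.float64(0.118)]
[0.539 0.026 0.239] 90 [-0.29 -0.29  1.56  0.45  1.68 -1.54] [np.float64(0.23), np.float64(0.128)]
[ 0.572 -0.026  0.239] 90 [-0.38 -0.15  1.44  0.47  1.72 -1.66] [np.float64(0.243), np.float64(0.143)]
[ 0.572 -0.026  0.239] 70 [-0.12 -0.16  1.4   0.08  1.69 -1.53] [np.float64(0.193), np.float64(0.143)]
[ 0.567 -0.066  0.215] 50 [ 0.05 -0.13  1.45 -0.29  1.65 -1.46] [np.float64(0.154), np.float64(0.164)]
[ 0.57  -0.047  0.231] 30 [ 0.29 -0.01  1.41 -0.65  1.75 -1.33] [np.float64(0.107), np.float64(0.164)]
[ 0.572 -0.026  0.239] 13 [ 0.43  0.14  1.38 -0.91  1.84 -1.26] [np.float64(0.068), np.float64(0.165)]
90 8.63 F [-1.2  0.4 -4. ] M [-0.33  0.12 -0.01] gap 0.0088 p [ 0.5731 -0.0245  0.2868]
50 9.39 F [-0.2 -0.3 -3.3] M [0.41 0.06 0.04] gap 0.0095 p [ 0.5716 -0.0332  0.2506]
13 10.03 F [ 0.2  0.1 -2.4] M [ 1.   -0.08 -0.01] gap 0.009 p [0.5795 0.0194 0.2477]
```

View pics/up.png

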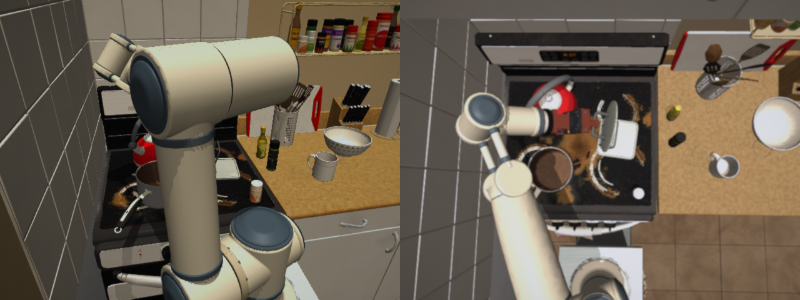

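```bash
python3 - <<'E'
from h import *
c=seat(13,.15); Rl=lidR(YAWS,13)
for n in("scene","top"):
    C=np.load(f"up_{n}.npy").reshape(-1,3); C=C[~np.isnan(C[:,0])]
    l=(C-c)@Rl; m=(np.hypot(l[:,0],l[:,1])<.086)&(np.abs(l[:,2])<.022); print(n,m.sum(), np.histogram(l[m,2],8))
    Q=C[m]
    for _ in range(5):
        k=Q.mean(0); nn=np.linalg.svd(Q-k,full_matrices=False)[2][2]; r=(Q-k)@nn; Q=Q[np.abs(r)<max(1.5*r.std(),.002)]
    nn*=np.sign(nn@Rl[:,2]); a=Rl.T@nn; print(len(Q),"lidframe normal",a.round(3),"lean",np.degrees(np.arcsin(nn[2])),"yaw",np.degrees(np.arctan2(nn[1],nn[0]))-90,"offset",((k-c)@Rl).round(4))
# stand again, scene view
C=np.load("up_scene.npy"); xs=np.array([np.sin(YAWS),-np.cos(YAWS),0]);ys=np.array([np.cos(YAWS),np.sin(YAWS),0])
O=SLOT-[0,0,.017]+xs*.0425; q=C.reshape(-1,3)-O; s=np.c_[q@xs,q@ys,q[:,2]]
m=(np.abs(s[:,0])<.1)&(np.abs(s[:,1])<.09)&(s[:,2]>.03)&(s[:,2]<.13); s=s[m]; print(len(s)); b=s[s[:,2]>.108]; print("bar",len(b),b.mean(0),b.min(0),b.max(0)); b=s[(s[:,2]<.045)&(s[:,0]<-.045)]; print("balls",len(b),b.round(3).tolist()[:40])
E
```

```text
scene 3 (array([1, 0, 0, 0, 1, 0, 0, 1]), array([-1.74937915e-03, -1.16158227e-03, -5.73785396e-04,  1.40114805e-05,
        6.01808357e-04,  1.18960523e-03,  1.77740211e-03,  2.36519899e-03,
        2.95299586e-03]))
3 lidframe normal [-0.99   0.127  0.068] lean -71.59465747281928 yaw -31.362450604077686 offset [-0.0028 -0.0821  0.0007]
top 1420 (array([105, 287, 470, 484,  24,  15,  17,  18]), array([-0.00419326, -0.00094462,  0.00230403,  0.00555267,  0.00880132,
        0.01204996,  0.0152986 ,  0.01854725,  0.02179589]))
929 lidframe normal [0.062 0.001 0.998] lean 16.55422172346815 yaw -7.741159409725938 offset [ 0.027  -0.0037  0.0048]
116
bar 51 [ 0.00096402 -0.01206259  0.11519128] [-0.00220868 -0.05279824  0.1084337 ] [0.00454564 0.04008041 0.11866275]
balls 0 []
```

The top view shows the lid upright over the slot with its handle facing left, yaw matching at -7.7°. The lean is about 13° once the crown's slope is allowed for, so the lid did not slip in the grip. I lower it with force feedback.

```bash
cat >> h.py <<'E'
XS=np.array([np.sin(YAWS),-np.cos(YAWS),0])
def F(n=10):
    o=[]
    for _ in range(n): hold(.02); s=state(); o.append(np.r_[s["ft_force"],s["moment"]])
    return np.mean(o,0)
def go(lean,up,back=0,v=.03):
    p,q,_=tool(seat(lean,up,back),YAWS,lean,G); move_l(p,v,q)
E
python3 - <<'E'
from h import *
go(13,.035,v=.12); hold(.2); f0=F(20); np.save("f0.npy",f0); print(f0.round(2)); st()
up=.035
while up>-.008:
    up-=.003 if up>.012 else .0015
    go(13,up,v=.025); f=F(6)-f0
    print(round(up,4),"along xs",(f[:3]@XS).round(2),"ys",(f[0]*np.cos(YAWS)+f[1]*np.sin(YAWS)).round(2),"z",f[2].round(2),"M",f[3:].round(2))
    if f[2]>1.5 or abs(f[:3]@XS)>1.5: break
st()
i=get_image("top"); np.save("dn_top.npy",cloud(i)); cv2.imwrite("pics/dn.png",cv2.resize(i["frame"][150:300,230:430],(800,600),interpolation=cv2.INTER_CUBIC))
E
```

```text
[ 0.14  0.2  -3.52  1.05 -0.05 -0.01]
 12.07 F [-0.2  1.  -3.2] M [ 1.03 -0.01  0.03] gap 0.0095 p [0.5793 0.0195 0.1336]
0.032 along xs 0.07 ys -0.37 z -0.05 M [-0.03  0.03  0.02]
0.029 along xs 0.31 ys -0.03 z -0.17 M [-0.01  0.    0.02]
0.026 along xs -0.0 ys -0.34 z -0.1 M [-0.03 -0.01  0.03]
0.023 along xs 0.33 ys -0.22 z -0.02 M [-0.02  0.01 -0.02]
0.02 along xs -0.17 ys -0.14 z 0.04 M [-0.02  0.    0.  ]
0.017 along xs 0.42 ys -0.26 z 0.05 M [-0.02  0.    0.01]
0.014 along xs 0.07 ys -0.16 z -0.14 M [-0.03  0.    0.01]
0.011 along xs 0.04 ys -0.14 z -0.03 M [-0.03 -0.01  0.  ]
0.0095 along xs 0.29 ys -0.09 z 0.06 M [-0.01 -0.   -0.02]
0.008 along xs 0.03 ys 0.15 z 0.3 M [-0.03  0.    0.  ]
0.0065 along xs -0.1 ys -0.11 z -0.04 M [-0.03 -0.01  0.  ]
0.005 along xs 0.36 ys -0.08 z 0.02 M [-0.02  0.    0.01]
0.0035 along xs 0.52 ys -0.15 z 0.19 M [0.   0.01 0.02]
0.002 along xs 0.19 ys -0.3 z -0.2 M [ 0.01 -0.02  0.01]
0.0005 along xs -0.34 ys 0.54 z 2.31 M [-0.26 -0.06  0.11]
 17.46 F [ 0.5  0.8 -1. ] M [ 0.74 -0.12  0.13] gap 0.0096 p [0.5795 0.0195 0.0994]
```

View pics/dn.png

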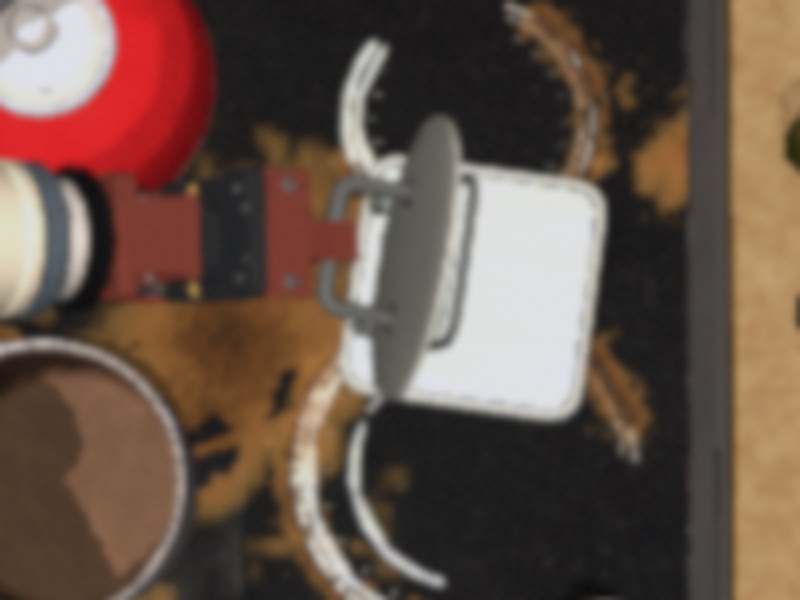

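The top view shows the rim in the slot with the prop bar clear behind the lid. Contact came at the predicted height, with 2.3 N of the 3.6 N weight taken by the hooks. Now I lean it back in small steps.

```bash
cat > lean.py <<'E'
from h import *
import sys
a,b,up,lim=float(sys.argv[1]),float(sys.argv[2]),float(sys.argv[3]),float(sys.argv[4])
f0=np.load("f0.npy"); L=a
while L<b:
    L+=1 if L<17 else .5
    go(L,up,v=.02); f=F(6)-f0
    print(L,"xs",(f[:3]@XS).round(2),"ys",(f[0]*np.cos(YAWS)+f[1]*np.sin(YAWS)).round(2),"z",f[2].round(2),"M",f[3:].round(2))
    if abs(f[:3]@XS)>lim or f[2]>5 or f[2]<-2: break
st(L)
E
python3 lean.py 13 23 0.0003 1.5
```

```text
14.0 xs -0.98 ys 0.64 z 3.42 M [-0.33 -0.17  0.16]
15.0 xs -1.17 ys 0.99 z 3.88 M [-0.45 -0.22  0.18]
16.0 xs -1.14 ys 1.06 z 4.2 M [-0.51 -0.25  0.17]
17.0 xs -1.11 ys 0.95 z 4.06 M [-0.51 -0.23  0.18]
17.5 xs -1.02 ys 1.26 z 4.52 M [-0.54 -0.21  0.17]
18.0 xs -0.8 ys 1.23 z 4.44 M [-0.55 -0.25  0.17]
18.5 xs -0.83 ys 1.39 z 4.24 M [-0.54 -0.24  0.18]
19.0 xs -0.72 ys 1.02 z 3.99 M [-0.53 -0.24  0.17]
19.5 xs -0.46 ys 0.98 z 4.22 M [-0.49 -0.23  0.18]
20.0 xs -2.06 ys 0.8 z 3.63 M [-0.25 -0.18  0.19]
20.0 21.01 F [0.8 2.2 0.8] M [ 0.77 -0.21  0.21] gap 0.009 p [0.5779 0.0096 0.1018]
```

```bash
python3 lean.py 20 20.5 0.0006 1
python3 - <<'E'
from h import *
i=get_image("top"); C=cloud(i); O=SLOT-[0,0,.017]+XS*.0425
cv2.imwrite("pics/ln.png",cv2.resize(i["frame"][180:270,290:400],(800,600),interpolation=cv2.INTER_CUBIC))
YS=np.array([np.cos(YAWS),np.sin(YAWS),0]); q=C.reshape(-1,3)-O; s=np.c_[q@XS,q@YS,q[:,2]]
m=(s[:,2]>.105)&(s[:,2]<.2)&(s[:,0]>-.05)&(s[:,0]<.08)&(np.abs(s[:,1])<.09); t=s[m]
b=t[t[:,2]>t[:,2].max()-.004]; print("lid top edge",b.mean(0),t[:,2].max())
E
```

```text
20.5 xs -5.09 ys 0.4 z 2.85 M [ 0.14 -0.18  0.26]
20.5 21.36 F [ 1.3  5.3 -0.7] M [ 1.19 -0.24  0.26] gap 0.0092 p [0.5778 0.0093 0.1019]
lid top edge [0.01084929 0.00181886 0.16561129] 0.16809658336786681
```

View pics/ln.png

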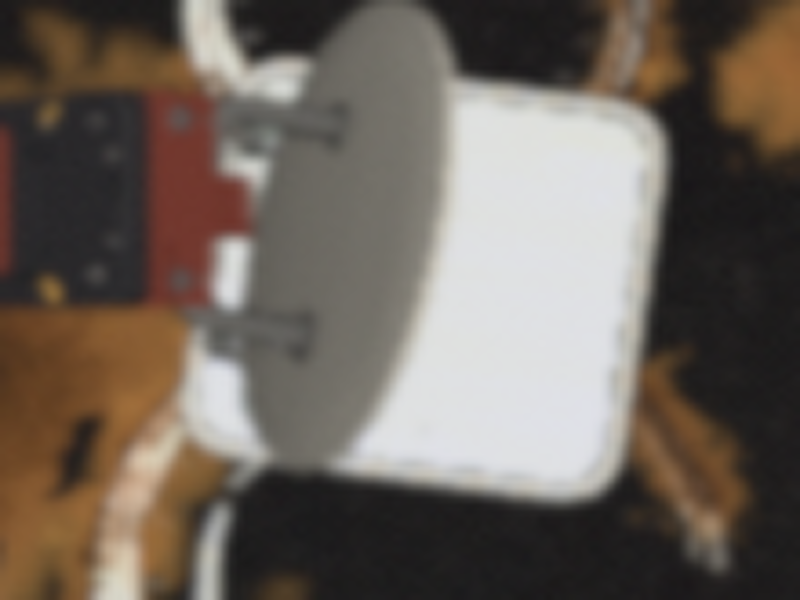

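The force rose from 2 to 5 N within half a degree, which is firm contact with the prop at about 20°, as predicted. I back off to a light rest, release, and retreat along the fingers.

```bash
python3 - <<'E'
from h import *
f0=np.load("f0.npy"); YS=np.array([np.cos(YAWS),np.sin(YAWS),0])
for L in(20.2,20.):
    go(L,.0003,v=.01); f=F(10)-f0; print(L,"xs",(f[:3]@XS).round(2),"ys",(f[:3]@YS).round(2),"z",f[2].round(2),"M",f[3:].round(2))
    if abs(f[:3]@XS)<2.6: break
i=get_image("top"); np.save("before.npy",cloud(i)); cv2.imwrite("pics/before.png",i["frame"])
gripper_open(); hold(.3); st("open")
_,_,Rt=tool(seat(L),YAWS,L,G); p=np.array(state()["ee_pos"])
move_l(p-Rt[:,2]*.03,.05); st(); move_l(p-Rt[:,2]*.12,.12); st()
move_l(p-Rt[:,2]*.12+[-.05,0,.12],.2); s=st(); hold(.2)
a=get_image("top"); b=get_image("scene"); np.save("af_top.npy",cloud(a)); np.save("af_scene.npy",cloud(b)); cv2.imwrite("pics/after_top.png",a["frame"]); cv2.imwrite("pics/after_scene.png",b["frame"])
cv2.imwrite("pics/after.png",np.hstack([cv2.resize(a["frame"][150:300,190:390],(400,300)),cv2.resize(b["frame"],(400,300))]))
E
```

```text
20.2 xs -4.19 ys 0.18 z 2.97 M [-0.05 -0.15  0.2 ]
20.0 xs -2.52 ys 0.45 z 2.61 M [-0.2  -0.15  0.18]
open 23.86 F [0.  0.4 0.4] M [ 0.39 -0.13  0.  ] gap 0.088 p [0.578  0.0095 0.1018]
 24.61 F [ 0.3 -0.7  0.6] M [ 0.41 -0.1  -0.01] gap 0.0878 p [0.5745 0.0309 0.1225]
 25.51 F [-0.2 -0.4  0.1] M [ 0.39 -0.09 -0.03] gap 0.0875 p [0.5642 0.0947 0.1842]
 26.31 F [-0.2  0.3  0.5] M [ 0.41 -0.1   0.02] gap 0.0879 p [0.5144 0.0949 0.3034]
```

View pics/after.png

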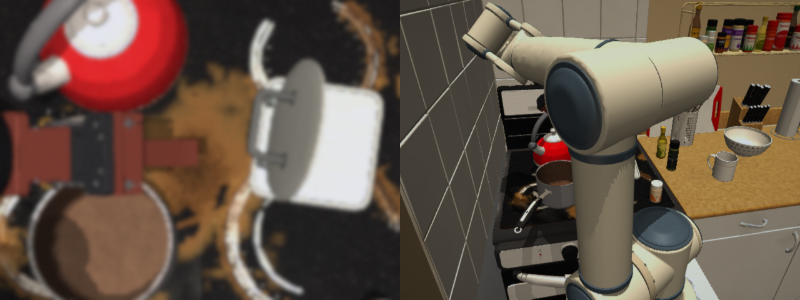

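The lid stands in the hooks with its handle facing left (front) and the gripper is clear. Last, a numeric check for shifts against the first picture and of the resting lean.

```bash
python3 - <<'E'
from h import *
a=cv2.imread("pics/top0.png",0).astype(np.float32); i=get_image("top"); b=i["frame"]; b=cv2.cvtColor(b,cv2.COLOR_BGR2GRAY).astype(np.float32); B0=cv2.imread("pics/before.png",0).astype(np.float32)
def sh(x,y,r):
    u0,u1,v0,v1=r; t=x[v0:v1,u0:u1]; s=y[v0-6:v1+6,u0-6:u1+6]; m=cv2.matchTemplate(cv2.resize(s,None,fx=4,fy=4,interpolation=3),cv2.resize(t,None,fx=4,fy=4,interpolation=3),cv2.TM_CCOEFF_NORMED)
    _,c,_,l=cv2.minMaxLoc(m); return (l[0]-24)/4,(l[1]-24)/4,round(c,3)
for n,r in dict(tray=(362,388,184,258),kettle=(215,290,125,200),panhandle=(172,232,305,395),jar=(370,392,298,320),bottles=(425,460,165,240)).items(): print(n,"px shift",sh(a,b,r))
print("lid on release",sh(B0,b,(330,368,175,245)))
C=cloud(i).reshape(-1,3); Cb=np.load("before.npy").reshape(-1,3); YS=np.array([np.cos(YAWS),np.sin(YAWS),0]); O=SLOT-[0,0,.017]+XS*.0425
for n,c in(("before",Cb),("after",C)):
    q=c-O; s=np.c_[q@XS,q@YS,q[:,2]]; t=s[(s[:,2]>.06)&(s[:,2]<.2)&(s[:,0]>-.055)&(s[:,0]<.08)&(np.abs(s[:,1])<.09)]
    e=t[t[:,2]>.155]; print(n,"top rim x,z",e[:,0].mean().round(4),t[:,2].max().round(4),"y mean",e[:,1].mean().round(4),"x@z100-130",np.median(t[(t[:,2]>.1)&(t[:,2]<.13)&(np.abs(t[:,1])<.06),0]).round(4))
st()
E
```

```text
tray px shift (0.0, 0.0, 1.0)
kettle px shift (0.0, 0.0, 1.0)
panhandle px shift (1.0, -1.0, 0.738)
jar px shift (0.0, 0.0, 1.0)
bottles px shift (0.0, 0.0, 0.996)
lid on release (0.0, 0.0, 1.0)
before top rim x,z 0.0084 0.169 y mean -0.0001 x@z100-130 -0.016
after top rim x,z 0.0085 0.1664 y mean 0.0 x@z100-130 -0.0146
 26.66 F [-0.3  0.7 -0.2] M [ 0.38 -0.05  0.01] gap 0.0879 p [0.5144 0.095  0.304 ]
```

```bash
python3 - <<'E'
import cv2,numpy as np
a=cv2.imread("pics/scene0.png",0)
for n in("lift","after_scene"):
    b=cv2.imread(f"pics/{n}.png",0)
    for r in((180,245,305,375),(215,290,290,335)):
        u0,u1,v0,v1=r; m=cv2.matchTemplate(cv2.resize(b[v0-6:v1+6,u0-6:u1+6],None,fx=4,fy=4,interpolation=3),cv2.resize(a[v0:v1,u0:u1],None,fx=4,fy=4,interpolation=3),5)
        _,c,_,l=cv2.minMaxLoc(m); print(n,r,(l[0]-24)/4,(l[1]-24)/4,round(c,3))
from bench import *
job_done()
E
```

```text
lift (180, 245, 305, 375) 0.0 0.0 0.992
lift (215, 290, 290, 335) -1.0 1.0 0.544
after_scene (180, 245, 305, 375) 0.0 0.0 0.93
after_scene (215, 290, 290, 335) -1.0 1.0 0.474
the job is handed in; nothing more can be done
```

The lid is off the saucepan and standing on edge in the stand, and I have handed the job in at about 27 s of the 72 s allowed. Its rim is in both hooks, the handle faces the front, and it leans back about 20° on the prop.

- **Seating:** the lid touched the hooks at the predicted height. I leaned it back in small steps until the prop resisted, eased off to about 2.5 N and let go. The lid showed no image shift on release, and the gripper is clear.
- **Force on the stand:** the sideways push on the prop peaked briefly at about 5 N, the low end of the force that slides the stand. The tray shows 0 px shift, so it did not move.
- **Surroundings:** the kettle, short jar and bottles show 0 px shift. The saucepan handle shows 0 px shift in the scene camera, both after lifting the lid and at the end.
- **Checks that disagreed:** three saucepan comparisons suggested a 1 px shift (about 2.4 mm in the top view). They were the handle in the top view and the pan's side wall in the two scene pictures. All three were poor matches (0.47–0.74), probably from changed shadows and the arm overhead. I trusted the well-matched handle views (0.99 and 0.93) and did not look further.

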